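Pack the drain repair kit

TASK

Pack the drain repair kit into the open clear storage box: put the flat black rubber washer over the post and then the white open slip nut over the same post on top of it, stand the sink plug, knob up, in the round well, and lay the straight coupling in the trough between its four ridges, in line with them and centred. The look-alikes do not belong: leave the closed cap nut, the solid rubber disc and the reducer with one thin end where they lie.

Things in the scene. Friction and masses are not known exactly. Their poses are not given: they have to be found in the camera images.
- washer: Flat black rubber ring, outside diameter 56, hole 36, 14 mm thick, lying flat, about 30 g; can be gripped across its outside. Origin: centre of its underside; z up. Starts standing on the grey mat (its top is 4 mm above the table, ribs flush).
- nut: White plastic slip nut, an open ring with ribbed rim, outside diameter 56 (58 over the ribs, which do not touch anything), hole 36, 22 mm high, lying flat, about 40 g. Origin: centre of its underside; z up. Starts standing on the grey mat (its top is 4 mm above the table, ribs flush).
- plug: Black rubber sink plug: round body 42 mm across and 22 mm high, with a pull knob of 18 mm diameter standing on its centre from 22 to 50 mm height; about 60 g. Origin: centre of its underside; z up through the knob. Starts standing on the grey mat (its top is 4 mm above the table, ribs flush).
- coupling: White plastic straight pipe coupling lying down, 76 mm long along its x: eight-sided collar in the middle (30 mm long, 36 mm across flats, a flat downward and flats at both sides) and two equal pipe ends 28 mm in diameter; about 50 g. Origin: on its axis at mid length, 18 mm above what it lies on. Starts lying on the grey mat (top 4 mm above the table).
- reducer: Look-alike, to be left: same collar and length as the coupling (76 mm along its x), but one pipe end 28 mm and the other (-x) only 13 mm in diameter. Origin: on its axis at mid length, 18 mm above the mat.
- cap_nut: Look-alike, to be left: white ribbed nut like the slip nut, 56 mm diameter and 22 mm high, but closed on top (no hole). Origin: centre of its underside.
- disc: Look-alike, to be left: solid black rubber disc like the washer, 56 mm diameter and 14 mm thick, without a hole. Origin: centre of its underside.
- post_tray: Tray with one upright white post in its centre, 14 mm diameter, from 5 to 30 mm above its underside. Seated over it (11 mm play), the washer's underside is 5 mm, the nut's 19 mm above this origin. The three trays stand in a row, any order, 105 mm apart along y, same yaw. Fixed grey tray, 122 (x) by 102 (y) by 5 mm; origin: centre of its underside, 7 mm above the table; z up.
- well_tray: Tray with a round white well in its centre: ring wall inside diameter 66, outside 74, top 17 mm, floor 5 mm above this origin. All trays lie in an open clear box, wall tops 34 mm above the table; long inner walls at tray x = +-64 mm, short ones 54 mm outside the end trays' centres. Fixed grey tray, 122 (x) by 102 (y) by 5 mm; origin: centre of its underside, 7 mm above the table; z up.
- trough_tray: Tray with four white ridges marking a trough along its y: each 4 mm thick, 18 long, at x = +-26, y = +-38 mm, tops 17 mm above this origin, 48 mm clear between. The coupling lies centred, its x along the tray's y, either way round, axis 23 mm above this origin. Fixed grey tray, 122 (x) by 102 (y) by 5 mm; origin: centre of its underside, 7 mm above the table; z up.

How it is judged (in metres and radians):
At the end, for the whole second after the job is handed in: Washer, then nut on it, flat around the post (centres within 14 mm of the tray centre, heights to 4 mm); plug upright on the well floor (14 mm); coupling lying between the ridges (14 mm, in line to 0.25 rad); all released and at rest (horizontal distance between each of washer, nut and post_tray below 0.014 m and z of washer in the frame of post_tray between 0.001 and 0.01 m and angle between each of washer, nut, plug's own z axis and vertical below 0.12 rad and linear speed of each of washer, nut, plug, coupling below 0.02 m/s and angular speed of each of washer, nut, plug, coupling below 0.3 rad/s and z of nut in the frame of post_tray between 0.015 and 0.024 m and horizontal distance between plug and well_tray below 0.014 m and z of plug in the frame of well_tray between 0.001 and 0.01 m and horizontal distance between coupling and trough_tray below 0.014 m and z of coupling in the frame of trough_tray between 0.019 and 0.028 m and angle between the x axis of coupling and the y axis of trough_tray, either way round below 0.25 rad and angle between coupling's own x axis and vertical between 1.45 and 1.69 rad); the robot touches nothing.
It fails at once if the reducer (look-alike) is moved by more than 25 mm (distance of reducer from where it was at the start of the episode above 0.025 m).
It fails at once if the closed cap nut (look-alike) is moved by more than 25 mm (distance of cap_nut from where it was at the start of the episode above 0.025 m).
It fails at once if the solid disc (look-alike) is moved by more than 25 mm (distance of disc from where it was at the start of the episode above 0.025 m).
It also fails if it takes over 93 s, if anything falls off the work surface, if the arm or the gripper's body presses on something with over 40 N, if the wrist force passes 120 N, or if a joint passes its speed limit or range.

ROBOT

A 6-joint arm with a two-finger parallel gripper is mounted at the origin on the work surface. World frame = base frame: x ahead of the robot, y to its left, z up, the work surface at z = 0. Lengths are in m, angles in degrees, forces in N, time in s.
With the tool pointing down it reaches from about 0.4 to 0.825 m from the base axis. Payload 7 kg.
Tool frame: the origin (TCP) lies midway between the tips of the shut fingers; the grasp point (between the pads) lies 19 mm behind it; z points along the fingers, y is the direction in which the jaws open and shut (so a half turn about z gives the same grasp; the last joint's range is limited). The gripper opens to 88 mm and grips with 3 to 60 N. Pads are 19 mm wide; open, the fingers measure 130 mm over their backs; the gripper's body (78 mm by 193 mm) begins 47 mm behind the grasp point.
Start: joints at [-47.722, 20.546, 0.682, 0, -70.136, -16.507], TCP at [0.293, -0.608, 0.227] pointing down, gripper open.
Joint ranges: [-176.03, 176.03], [-82.01, 121.73], [-58.28, 71.71], [-173.87, 95.51], [-174.79, -0.11], [-173.66, 173.66]. Speed limits (degrees/s): [136.94, 136.94, 172.46, 180, 180, 180].

INTERFACE

Orientations are given as [roll, pitch, yaw] about the fixed x, y, z axes, in that order (R = Rz(yaw) Ry(pitch) Rx(roll)).
In Python, from plant import ctrl, snapshot gives the robot as it stands.
- The arm moves only by the shell command python3 -m pendant 'ROWS'. ROWS is JSON, a list of rows, each a list of 7 numbers: the shift along the tool's x, y, z in m, then the turn, a rotation vector about the tool's x, y, z in rad, then the opening, from -1 (shut) to 1 (fully open), so that 0 is half open. In form: [[x, y, z, ax, ay, az, jaw], ...]. A call has 1 to 12 rows; each row is the pose to reach, as a shift and turn from the pose commanded when the call began, along the tool's axes at that moment; what a row does not reach only later rows make up. A row lasts 1/8 s, in which the tool goes at most 62.5 mm and 10.7 degrees, less where a joint would pass 70% of its speed; a pose out of reach is approached as far as the arm can. A call with a gripper value outside its range is refused whole. The fingers move at their own pace and stop on an object; the grip force is fixed at half the most. Time passes only in rows, so rows that repeat a pose let the fingers close. It gives the time, the measured TCP pose, the force and the opening at its end, in the units of the state.
- ctrl.get_obs(): the state, without advancing time (a new reading comes with each control period).
- snapshot(name): name is "side" or "top"; returns a dict with "image" (400x640x3 uint8, blue, green, red), "mtx" (3x3 intrinsics, pixels), "k1" (the pictures are not rectified: a ray, as slopes to the right and down, at radius r is drawn at 1 + k1 r^2 times it, then the intrinsics apply), "eye" and "attitude" of the camera in the world. Camera axes: x right, y up, looking along -z (the intrinsics and any distortion apply to the point x, -y, -z); pixel columns grow to the right and rows downward; lengths in m; the calibration is good to about 2 mm. A picture is of the moment at which its call begins. There is no depth.
- ctrl.close_job(): hands the job in, once; it reports no verdict.
The state is a dict: "clock": time; "joint_pos": joint angles; "qvel": joint speeds; "tau": joint torques, N m; "tool_pos": TCP position; "orientation": TCP orientation; "force": force on the tool from outside, world axes, zero at the start; "moment": the same for the moment, N m; "opening": finger opening in m.
Only numpy, scipy, OpenCV 4.12 (cv2) and the standard library are available. Lean on these libraries where they do the work, as an engineer would, in place of code of your own. Each camera call takes 0.05 s, during which the arm holds its last target.

## Working session

There is one attempt and no reset: what is moved stays moved. The work goes in short steps, Python scripts to look and compute and a shell command to move; the robot and the scene stay as the last step left them, time stands still between calls to the robot, and variables do not carry over. Pictures are saved under pics/ and viewed, and the job is handed in when it is done.

```bash
ls; mkdir -p pics
python3 - <<'E'
from plant import ctrl, snapshot
import cv2
print(ctrl.get_obs())
for n in("top","side"):
    s=snapshot(n); cv2.imwrite(f"pics/{n}0.png",s["image"]); print({k:v for k,v in s.items() if k!="image"})
E
```

```text
pics
{'clock': 0.0, 'joint_pos': array([-4.77223424e+01,  2.05924779e+01,  6.33318931e-01, -1.97429781e-02,
       -7.01347687e+01, -1.65071959e+01]), 'qvel': array([-0.00546522,  0.04061995, -0.00046455,  0.02139416,  0.07306413,
        0.02787048]), 'tau': array([ 6.34924309e-04, -5.82719564e+01,  2.93068618e+01,  6.99757889e+00,
        6.84404396e-03, -1.67775456e-04]), 'tool_pos': array([ 0.29323384, -0.60743969,  0.22560864]), 'orientation': array([ 1.79904670e+02, -8.89623715e-03, -1.54236255e+02]), 'force': array([ 0.08877444,  0.26688845, -0.04051013]), 'moment': array([-0.00859385, -0.03074634, -0.05325473]), 'opening': 0.0878611241087672}
{'mtx': array([[519.82762038,   0.        , 321.29471693],
       [  0.        , 519.82762038, 191.85391553],
       [  0.        ,   0.        ,   1.        ]]), 'k1': -0.01590171866926554, 'eye': array([0.32779604, 0.01621136, 1.23118963]), 'attitude': array([ 10.79203899,  -0.85132531, -91.6332863 ])}
{'mtx': array([[380.96019116,   0.        , 320.1663693 ],
       [  0.        , 380.96019116, 195.19063072],
       [  0.        ,   0.        ,   1.        ]]), 'k1': 0.011777969218817068, 'eye': array([0.20937754, 0.81945931, 0.57070055]), 'attitude': array([  59.58683759,    1.10140652, -158.71894251])}
```

View pics/top0.png

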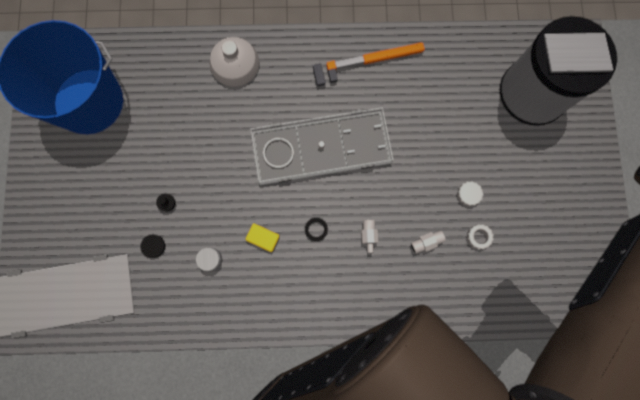

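View pics/side0.png

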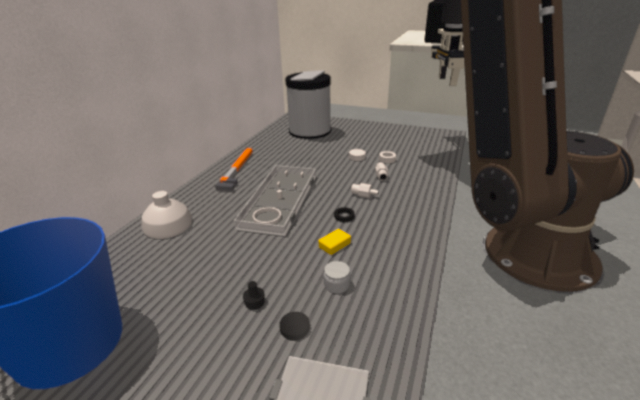

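```bash
cat > h.py <<'E'
import numpy as np, cv2
from plant import ctrl, snapshot
from scipy.spatial.transform import Rotation as R
def ray(s,px):
    px=np.atleast_2d(np.asarray(px,float)); K=s["mtx"]
    d=(px-[K[0,2],K[1,2]])/K[0,0]; m=d.copy()
    for _ in range(20): m=d/(1+s["k1"]*(m**2).sum(1,keepdims=True))
    v=np.c_[m[:,0],-m[:,1],-np.ones(len(m))]
    return R.from_euler("xyz",s["attitude"],degrees=True).apply(v)
def cast(s,px,z):
    v=ray(s,px); return s["eye"]+v*((z-s["eye"][2])/v[:,2])[:,None]
def proj(s,P):
    c=R.from_euler("xyz",s["attitude"],degrees=True).inv().apply(np.atleast_2d(P)-s["eye"])
    m=c[:,:2]*[1,-1]/-c[:,2:]; m=m*(1+s["k1"]*(m**2).sum(1,keepdims=True))
    return m*s["mtx"][0,0]+[s["mtx"][0,2],s["mtx"][1,2]]
E
python3 - <<'E'
import cv2
im=cv2.imread('pics/top0.png')
cv2.imwrite('pics/topA.png',cv2.resize(im[95:285,130:330],None,fx=4,fy=4,interpolation=2)[:600,:800] if 0 else cv2.resize(im[100:250,230:430],None,fx=4,fy=4,interpolation=2))
cv2.imwrite('pics/topB.png',cv2.resize(im[175:275,350:510],None,fx=5,fy=5,interpolation=2))
E
python3 - <<'E'
from h import *
s=snapshot("top")
for n,p,z in[("washer",(316,230),.018),("nut",(481,237),.026),("cap",(471,194),.026),("whatever",(208,260),.026),("plug",(166,203),.026),("disc",(152,246),.018),("coup",(428,242),.022),("red",(369,236),.022),("post",(321,146),.037),("well",(278,153),.024)]:
    q=cast(s,p,z)[0]; print(n,q.round(3),np.hypot(*q[:2]).round(3))
E
```

```text
washer [0.468 0.007 0.018] 0.468
nut [ 0.44  -0.378  0.026] 0.58
cap [ 0.543 -0.363  0.026] 0.653
whatever [0.404 0.257 0.026] 0.479
plug [0.54  0.356 0.026] 0.647
disc [0.441 0.388 0.018] 0.587
coup [ 0.432 -0.254  0.022] 0.501
red [ 0.45  -0.117  0.022] 0.465
post [ 0.666 -0.01   0.037] 0.666
well [0.655 0.093 0.024] 0.661
```

View pics/topA.png

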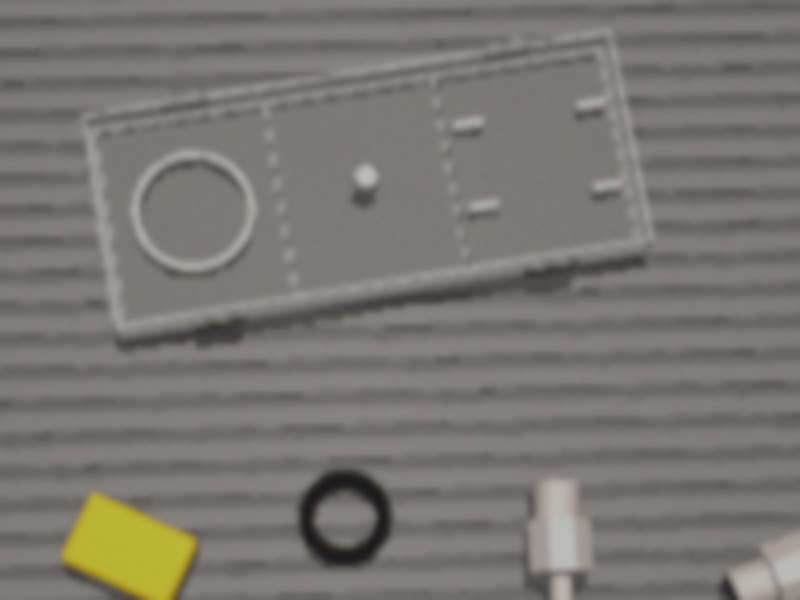

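View pics/topB.png

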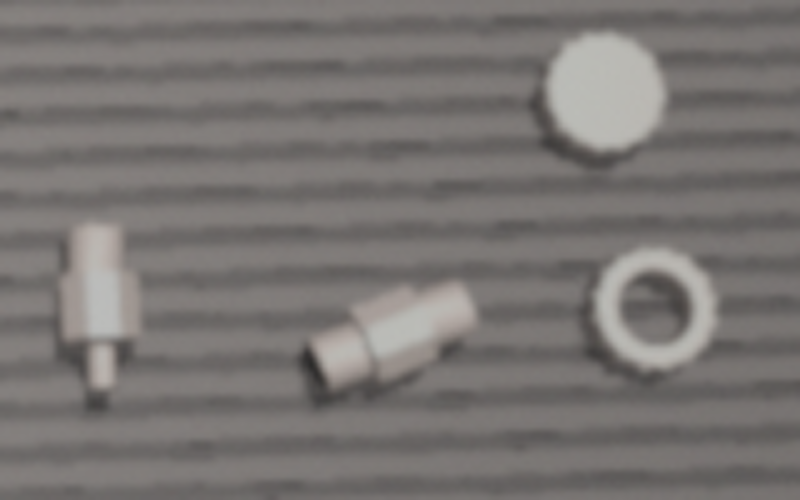

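Top view: washer ring is at (316,230), open nut at (481,237), cap nut (471,194), coupling (428,242), reducer with thin end (369,236), plug (166,203), disc (152,246). The well is at (278,153), the post at (321,145) and the ridges are on the right. Measuring these more precisely.

Run:
```python
from h import *
s=snapshot("top"); im=s["image"]; t=snapshot("side")
hsv=cv2.cvtColor(im,cv2.COLOR_BGR2HSV); g=cv2.cvtColor(im,cv2.COLOR_BGR2GRAY)
up=cv2.resize(g,None,fx=4,fy=4,interpolation=cv2.INTER_CUBIC)
def blobs(mask,box,amin=20):
    x0,y0,x1,y1=box; m=mask[y0*4:y1*4,x0*4:x1*4].astype(np.uint8)
    cs,_=cv2.findContours(m,cv2.RETR_EXTERNAL,cv2.CHAIN_APPROX_NONE)
    out=[]
    for c in cs:
        a=cv2.contourArea(c)/16
        if a<amin: continue
        c=c.astype(float).reshape(-1,2); c=(c+.5)/4-.5+[x0,y0]; out.append((a,c))
    return out
def show(n,mask,box,z,amin=20):
    for a,c in blobs(mask,box,amin):
        w=cast(s,c,z); w2=w[:,:2].astype(np.float32)
        el=cv2.minEnclosingCircle(w2*1000); r=cv2.minAreaRect(w2*1000)
        px=proj(s,[[*(np.array(r[0])/1000),z]])[0]
        sp=proj(t,[[*(np.array(r[0])/1000),z]])[0]
        print(n,"area",round(a),"px",px.round(1),"circ",np.round(el[0],1),round(el[1],1),"rect",np.round(r[0],1),np.round(r[1],1),round(r[2],1),"side",sp.round(0))
dark=up<60; lite=up>150
print("percentiles",np.percentile(g[110:275,130:510],[1,5,50,95,99]))
show("washer",dark,(298,212,335,250),.018)
show("disc",dark,(132,228,172,265),.018)
show("plug",dark,(148,188,185,220),.026)
show("nut",lite,(462,220,500,256),.026)
show("cap",lite,(455,176,488,211),.026)
show("coup",lite,(408,225,450,260),.022)
show("post",lite,(312,135,330,153),.037,5)
show("well",lite,(258,133,300,172),.024,5)
show("ridges",lite,(341,120,384,160),.024,5)
```

```text
percentiles [ 31.  92. 117. 140. 179.]
washer area 403 px [315.9 229.1] circ [469.6   7.8] 28.0 rect [470.    6.8] [51.6 54.2] 88.5 side [344. 212.]
disc area 450 px [152.5 246.1] circ [440.9 386.5] 29.7 rect [440.3 387.3] [57.4 53.6] 75.6 side [294. 321.]
plug area 280 px [165.6 202.8] circ [539.8 357.2] 24.4 rect [540.1 357.3] [44.9 44. ] 88.5 side [254. 293.]
nut area 425 px [480.8 236. ] circ [ 442.3 -378.2] 28.2 rect [ 442.5 -377.9] [55.1 54.5] 88.4 side [387. 154.]
cap area 408 px [470.6 192.6] circ [ 546.2 -362.8] 28.4 rect [ 546.1 -362.5] [55.5 54.5] 20.6 side [356. 152.]
coup area 291 px [428.4 239.7] circ [ 436.  -255.7] 38.3 rect [ 437.5 -255.3] [27.9 76.3] 18.4 side [379. 170.]
post area 20 px [321.1 143.3] circ [672.4 -10.7] 6.5 rect [672.5 -10.8] [12.5 12. ] 42.5 side [278. 190.]
well area 108 px [277.9 151.9] circ [657.5  93. ] 37.1 rect [657.5  93. ] [72.6 72.4] 72.9 side [266. 214.]
ridges area 10 px [350.5 150.6] circ [656.7 -81.3] 7.7 rect [656.3 -81.3] [15.1  5. ] 88.6 side [294. 184.]
ridges area 7 px [380.9 145.6] circ [ 667.6 -155.1] 6.4 rect [ 667.  -155.2] [ 4.1 12.7] 9.2 side [301. 173.]
ridges area 10 px [346.6 130.1] circ [707.9 -73.9] 8.1 rect [708.  -73.9] [ 4.7 16.2] 7.1 side [277. 182.]
ridges area 9 px [377.6 125.1] circ [ 719.1 -149.8] 8.3 rect [ 718.8 -149.8] [ 4.6 16.4] 7.1 side [285. 171.]
```

Run:
```python
from h import *
s=snapshot("top"); im=s["image"]
x0,y0,x1,y1=405,220,452,262
c=im[y0:y1,x0:x1]; 
up=cv2.resize(c,None,fx=16,fy=14,interpolation=cv2.INTER_CUBIC) if 0 else cv2.resize(c,None,fx=14,fy=14,interpolation=cv2.INTER_CUBIC)
lab=cv2.cvtColor(up,cv2.COLOR_BGR2LAB).astype(int)
warm=((up[...,2].astype(int)-up[...,0])>11)&(lab[...,0]>110)
m=(warm|(lab[...,0]>150)).astype(np.uint8)*255
m=cv2.morphologyEx(m,cv2.MORPH_OPEN,np.ones((15,15)))
cs,_=cv2.findContours(m,0,cv2.CHAIN_APPROX_NONE); k=max(cs,key=cv2.contourArea)
w=cast(s,(k.reshape(-1,2)+.5)/14-.5+[x0,y0],.022)[:,:2]*1000
r=cv2.minAreaRect(w.astype(np.float32)); print(r)
# pca on filled mask
ys,xs=np.where(cv2.drawContours(m*0,[k],-1,255,-1)>0)
q=cast(s,(np.c_[xs,ys][::20]+.5)/14-.5+[x0,y0],.022)[:,:2]*1000
mu,ev,_=cv2.PCACompute2(q.astype(np.float32),None); print("pca",mu,ev[0],np.degrees(np.arctan2(ev[0][1],ev[0][0])))
cv2.drawContours(up,[k],-1,(0,255,0),1)
cv2.imwrite("pics/coup.png",up[:600])
o=ctrl.get_obs(); print(o["clock"],R.from_euler("xyz",o["orientation"],degrees=True).as_matrix().round(3))
```

```text
((434.4892272949219, -255.83636474609375), (36.687416076660156, 78.77825164794922), 19.108755111694336)
pca [[ 434.98047 -255.49405]] [-0.3404866   0.94024944] 109.906525
0.3 [[-0.901 -0.435 -0.   ]
 [-0.435  0.901  0.   ]
 [ 0.     0.001 -1.   ]]
```

View pics/coup.png

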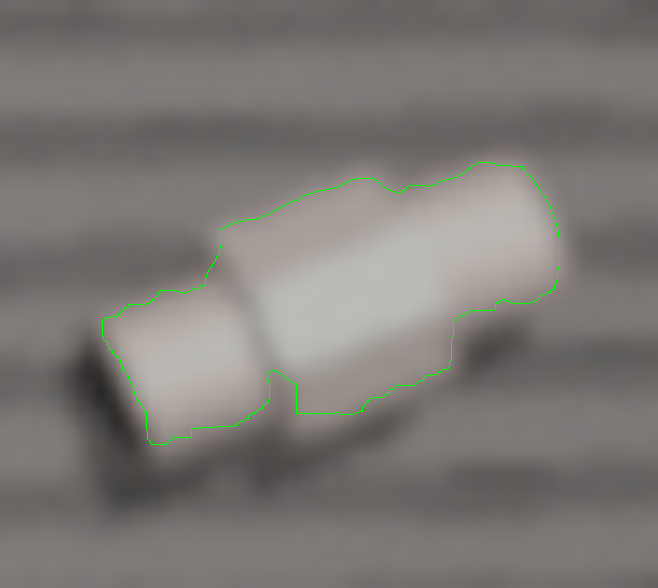

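```bash
cat >> h.py <<'E'
def delta(*targets):
    o=ctrl.get_obs(); Rt=R.from_euler("xyz",o["orientation"],degrees=True)
    print("t",round(o["clock"],2),"at",np.round(o["tool_pos"],4),"rpy",np.round(o["orientation"],2),"q",np.round(o["joint_pos"],0),"open",round(o["opening"],4),"F",np.round(o["force"],1))
    for x,y,z,yaw in targets:
        d=Rt.inv().apply(np.array([x,y,z])-o["tool_pos"]); rv=(Rt.inv()*R.from_euler("xyz",[180,0,yaw],degrees=True)).as_rotvec()
        print("d",d.round(4),"rv",rv.round(4))
E
python3 -c "
from h import *
delta((.4347,-.2557,.12,-70.4),(.4347,-.2557,.012,-70.4))"
```

```text
t 0.3 at [ 0.2934 -0.6077  0.2262] rpy [ 179.97   -0.   -154.23] q [-48.  21.   1.  -0. -70. -17.] open 0.0875 F [-0.5 -0.8 -0.2]
d [-0.2803  0.2555  0.1064] rv [ 5.0000e-04  4.0000e-04 -1.4632e+00]
d [-0.2803  0.2555  0.2144] rv [ 5.0000e-04  4.0000e-04 -1.4632e+00]
```

```bash
python3 -m pendant '[[-0.28,0.2555,0.106,0,0,-1.463,1],[-0.28,0.2555,0.106,0,0,-1.463,1],[-0.28,0.2555,0.106,0,0,-1.463,1],[-0.28,0.2555,0.106,0,0,-1.463,1],[-0.28,0.2555,0.106,0,0,-1.463,1],[-0.28,0.2555,0.106,0,0,-1.463,1],[-0.28,0.2555,0.106,0,0,-1.463,1],[-0.28,0.2555,0.106,0,0,-1.463,1],[-0.28,0.2555,0.106,0,0,-1.463,1],[-0.28,0.2555,0.106,0,0,-1.463,1],[-0.28,0.2555,0.106,0,0,-1.463,1]]'; python3 -c "
from h import *
delta((.4347,-.2557,.12,-70.4),(.4347,-.2557,.012,-70.4))"
```

```text
clock: 1.68
tool_pos: [0.4344, -0.2564, 0.1206]
orientation: [-180.0, -0.0, -70.6]
force: [1.0, -0.5, 0.1]
opening: 0.0875
t 1.68 at [ 0.4344 -0.2564  0.1206] rpy [-179.99   -0.    -70.56] q [ -8.  10. -29.  -0. -51.  28.] open 0.0875 F [ 1.  -0.5  0.1]
d [-0.0005 -0.0005  0.0006] rv [-0.0001 -0.     -0.0027]
d [-0.0005 -0.0005  0.1086] rv [-0.0001 -0.     -0.0027]
```

```bash
python3 -m pendant '[[0,0,0.05,0,0,0,1],[0,0,0.09,0,0,0,1],[0,0,0.108,0,0,0,1],[0,0,0.108,0,0,0,1],[0,0,0.108,0,0,0,-1],[0,0,0.108,0,0,0,-1],[0,0,0.108,0,0,0,-1],[0,0,0.108,0,0,0,-1],[0,0,0.108,0,0,0,-1],[0,0,0.108,0,0,0,-1]]'; python3 -c "
from h import *
delta((.4347,-.2557,.12,-70.4),(.6877,-.115,.12,-81.7))"
```

```text
clock: 2.92
tool_pos: [0.4343, -0.256, 0.0126]
orientation: [180.0, 0.0, -70.4]
force: [-1.3, 0.3, 1.0]
opening: 0.0357
t 2.92 at [ 0.4343 -0.256   0.0126] rpy [ 1.7999e+02  1.0000e-02 -7.0400e+01] q [ -8.  19. -35.   0. -36.  28.] open 0.0357 F [-1.3  0.3  1. ]
d [-0.0002 -0.0004 -0.1074] rv [ 0.0003  0.0001 -0.0001]
d [-0.0479 -0.2859 -0.1075] rv [3.000e-04 1.000e-04 1.971e-01]
```

```bash
python3 -m pendant '[[0,0,-0.05,0,0,0,-1],[0,0,-0.1,0,0,0,-1],[-0.048,-0.286,-0.107,0,0,0.197,-1],[-0.048,-0.286,-0.107,0,0,0.197,-1],[-0.048,-0.286,-0.107,0,0,0.197,-1],[-0.048,-0.286,-0.107,0,0,0.197,-1],[-0.048,-0.286,-0.107,0,0,0.197,-1],[-0.048,-0.286,-0.107,0,0,0.197,-1],[-0.048,-0.286,-0.107,0,0,0.197,-1],[-0.048,-0.286,-0.107,0,0,0.197,-1]]'
python3 - <<'E'
from h import *
delta((.6877,-.115,.08,-81.7),(.6877,-.115,.0215,-81.7))
t=snapshot("side");s=snapshot("top")
a=cv2.resize(t["image"][110:240,220:380],(800,600)[:1]+(600,)) if 0 else cv2.resize(t["image"][120:240,220:380],(800,600))
cv2.imwrite("pics/p1.png",a)
cv2.imwrite("pics/p1t.png",s["image"])
E
```

```text
clock: 4.18
tool_pos: [0.687, -0.1155, 0.1196]
orientation: [180.0, 0.0, -81.7]
force: [0.3, -0.6, -1.1]
opening: 0.0355
t 4.17 at [ 0.687  -0.1155  0.1196] rpy [ 1.7998e+02  1.0000e-02 -8.1740e+01] q [  6.  27.  -4.  -0. -59.   2.] open 0.0355 F [ 0.3 -0.6 -1.1]
d [-0.0004 -0.0008  0.0396] rv [ 0.0004  0.0001 -0.0006]
d [-0.0003 -0.0008  0.0981] rv [ 0.0004  0.0001 -0.0006]
```

View pics/p1.png

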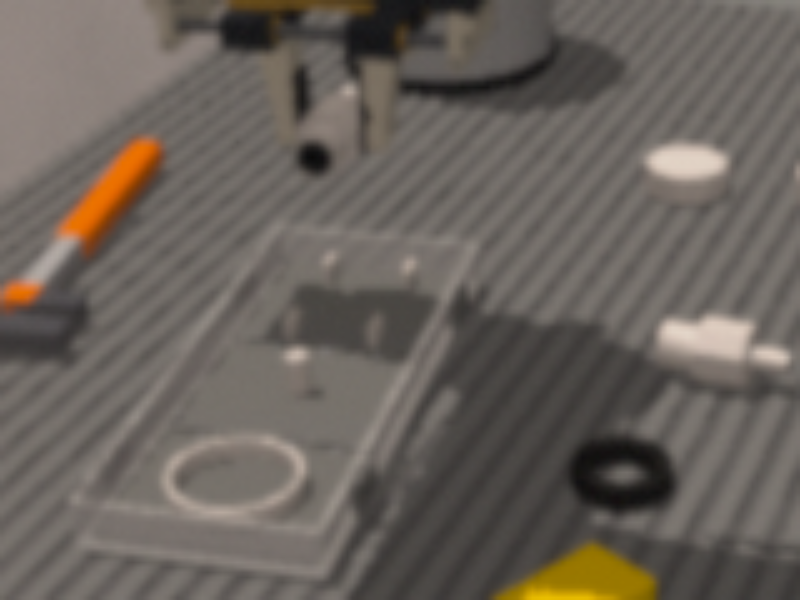

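View pics/p1t.png

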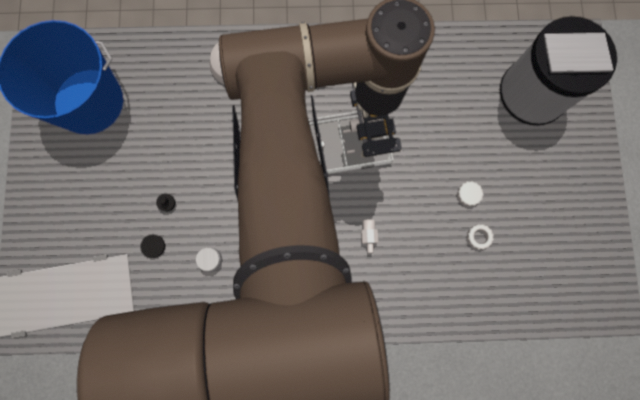

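```bash
python3 -m pendant '[[-0.001,-0.001,0.04,0,0,0,-1],[-0.001,-0.001,0.065,0,0,0,-1],[-0.001,-0.001,0.085,0,0,0,-1],[-0.001,-0.001,0.098,0,0,0,-1],[-0.001,-0.001,0.098,0,0,0,-1],[-0.001,-0.001,0.098,0,0,0,0.2],[-0.001,-0.001,0.098,0,0,0,0.2],[-0.001,-0.001,0.098,0,0,0,0.2],[-0.001,-0.001,0.098,0,0,0,0.2]]'
python3 - <<'E'
from h import *
delta((.6877,-.115,.13,-81.7),(.470,.007,.12,-171.7))
E
```

```text
clock: 5.4
tool_pos: [0.6888, -0.1137, 0.0218]
orientation: [-180.0, -0.0, -81.7]
force: [-0.1, 0.3, 0.9]
opening: 0.0522
t 5.4 at [ 0.6888 -0.1137  0.0218] rpy [-179.98   -0.    -81.69] q [  7.  32.  -9.   0. -49.   2.] open 0.0522 F [-0.1  0.3  0.9]
d [ 0.0011  0.0012 -0.1082] rv [-0.0003 -0.      0.0002]
d [-0.1511  0.199  -0.0983] rv [-3.000e-04  2.000e-04  1.571e+00]
```

```bash
python3 -m pendant '[[0,0,-0.04,0,0,0,0.2],[0,0,-0.1,0,0,0,0.2],[-0.15,0.2,-0.1,0,0,1.571,1],[-0.15,0.2,-0.1,0,0,1.571,1],[-0.15,0.2,-0.1,0,0,1.571,1],[-0.15,0.2,-0.1,0,0,1.571,1],[-0.15,0.2,-0.1,0,0,1.571,1],[-0.15,0.2,-0.1,0,0,1.571,1],[-0.15,0.2,-0.1,0,0,1.571,1],[-0.15,0.2,-0.1,0,0,1.571,1],[-0.15,0.2,-0.1,0,0,1.571,1],[-0.15,0.2,-0.1,0,0,1.571,1]]'
python3 - <<'E'
from h import *
t=snapshot("side")
cv2.imwrite("pics/p2.png",cv2.resize(t["image"][120:240,220:380],(800,600)))
delta((.469,.007,.12,-171.7),(.469,.007,.007,-171.7))
E
```

```text
clock: 6.9
tool_pos: [0.4691, 0.0058, 0.1217]
orientation: [180.0, 0.0, -171.7]
force: [-0.2, 0.1, 0.6]
opening: 0.0876
t 6.95 at [0.4692 0.0058 0.1217] rpy [ 1.7999e+02  2.0000e-02 -1.7159e+02] q [  25.    7.  -33.   -0.  -50. -106.] open 0.0877 F [-0.4 -0.4  0.1]
d [-0.      0.0012  0.0017] rv [0.0001 0.0004 0.0019]
d [0.     0.0012 0.1147] rv [0.0001 0.0004 0.0019]
```

View pics/p2.png

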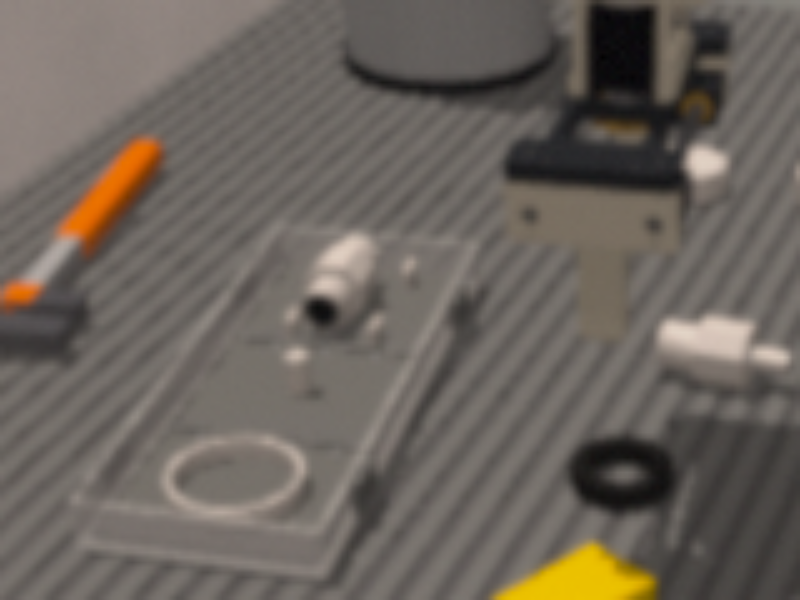

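Coupling lies between its ridges (side view around (340,280) in the crop). The washer is next.

```bash
python3 -m pendant '[[0,0.001,0.05,0,0,0,1],[0,0.001,0.09,0,0,0,1],[0,0.001,0.108,0,0,0,1],[0,0.001,0.115,0,0,0,1],[0,0.001,0.115,0,0,0,-1],[0,0.001,0.115,0,0,0,-1],[0,0.001,0.115,0,0,0,-1],[0,0.001,0.115,0,0,0,-1],[0,0.001,0.115,0,0,0,-1],[0,0.001,0.06,0,0,0,-1],[0,0.001,0,0,0,0,-1],[0,0.001,0,0,0,0,-1]]'
python3 - <<'E'
from h import *
delta((.6725,-.0108,.12,-171.7))
s=snapshot("top");t=snapshot("side");cv2.imwrite("pics/p3.png",cv2.resize(t["image"][120:240,280:440],(800,600)))
E
```

```text
clock: 8.45
tool_pos: [0.4719, 0.0078, 0.1262]
orientation: [179.9, 0.5, -171.7]
force: [-0.1, 0.2, -1.8]
opening: 0.0551
t 8.45 at [0.4719 0.0078 0.1262] rpy [ 179.9     0.51 -171.66] q [  25.    6.  -33.    0.  -50. -107.] open 0.0551 F [-0.1  0.2 -1.8]
d [-0.1957 -0.0475  0.0079] rv [0.0018 0.0089 0.0007]
```

View pics/p3.png

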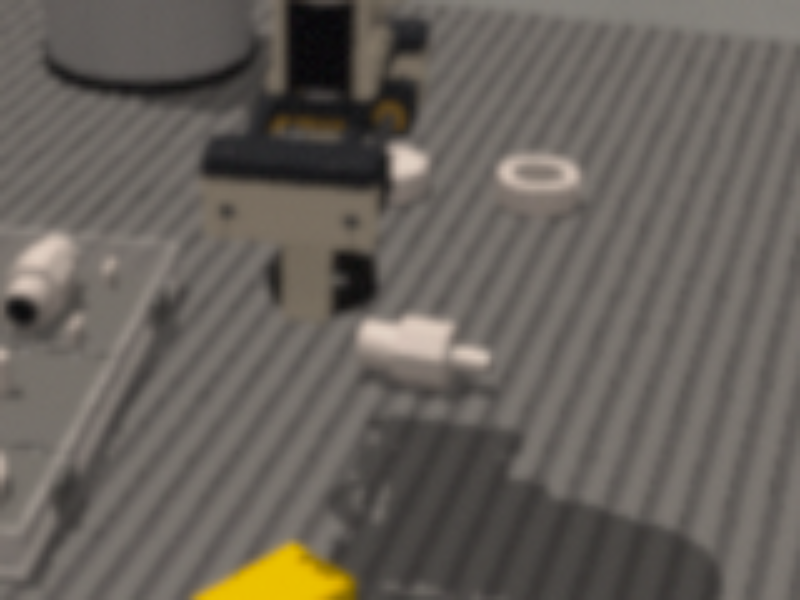

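Run:
```python
from h import *
delta((.6725,-.0108,.12,-171.7))
t=snapshot("side");p=ctrl.get_obs()["tool_pos"]
f=lambda P:(proj(t,[P])[0]-[280,120])*5
print("washer centre would be",f(p+[0,0,.005]),"finger",f(p+[-.006,.04,0]))
c=cv2.cvtColor(t["image"],6)[120:240,280:440]; u=cv2.resize(c,(800,600)); m=u[240:330,250:400]<45
ys,xs=np.where(m);print(xs.min()+250,xs.max()+250,ys.min()+240,ys.max()+240)
```

```text
t 8.55 at [0.469  0.0069 0.1222] rpy [ 1.7995e+02  1.0000e-01 -1.7172e+02] q [  25.    7.  -33.   -0.  -50. -107.] open 0.0548 F [ 0.4  1.1 -1. ]
d [-0.1988 -0.0469  0.0025] rv [ 0.0009  0.0018 -0.0003]
washer centre would be [324.38563166 279.30441879] finger [310.42820351 326.22131635]
275 377 257 312
```

```bash
python3 -m pendant '[[-0.06,-0.014,0.002,0,0,0,-1],[-0.12,-0.028,0.002,0,0,0,-1],[-0.17,-0.042,0.002,0,0,0,-1],[-0.199,-0.047,0.002,0,0,0,-1],[-0.199,-0.047,0.002,0,0,0,-1],[-0.199,-0.047,0.002,0,0,0,-1],[-0.199,-0.047,0.002,0,0,0,-1]]'
python3 - <<'E'
from h import *
delta((.6725,-.0108,.016,-171.7))
E
```

```text
clock: 9.48
tool_pos: [0.6716, -0.011, 0.1191]
orientation: [-180.0, -0.1, -171.7]
force: [-0.1, 0.9, 0.4]
opening: 0.0554
t 9.47 at [ 0.6716 -0.011   0.1191] rpy [-1.8000e+02 -6.0000e-02 -1.7169e+02] q [ 16.  25.  -7.  -0. -58. -97.] open 0.0554 F [-0.1  0.9  0.4]
d [-0.001   0.      0.1031] rv [-0.     -0.0011  0.0002]
```

```bash
python3 -m pendant '[[-0.001,0,0.04,0,0,0,-1],[-0.001,0,0.07,0,0,0,-1],[-0.001,0,0.09,0,0,0,-1],[-0.001,0,0.102,0,0,0,-1],[-0.001,0,0.102,0,0,0,-1],[-0.001,0,0.102,0,0,0,0.45],[-0.001,0,0.102,0,0,0,0.45],[-0.001,0,0.102,0,0,0,0.45],[-0.001,0,0.05,0,0,0,0.45],[-0.001,0,0,0,0,0,0.45]]'
python3 - <<'E'
from h import *
delta((.4425,-.378,.12,-171.7))
E
```

```text
clock: 10.72
tool_pos: [0.6734, -0.011, 0.1207]
orientation: [-180.0, -0.1, -171.7]
force: [1.2, -0.0, 0.1]
opening: 0.0633
t 10.72 at [ 0.6734 -0.011   0.1207] rpy [-1.7998e+02 -6.0000e-02 -1.7170e+02] q [ 16.  25.  -7.   0. -58. -97.] open 0.0633 F [ 1.2 -0.   0.1]
d [ 0.2815 -0.3298  0.001 ] rv [-0.0003 -0.001   0.0001]
```

```bash
python3 -m pendant '[[0.0,0,0,0,0,0,1],[0.2815,-0.33,0.001,0,0,0,1],[0.2815,-0.33,0.001,0,0,0,1],[0.2815,-0.33,0.001,0,0,0,1],[0.2815,-0.33,0.001,0,0,0,1],[0.2815,-0.33,0.001,0,0,0,1],[0.2815,-0.33,0.001,0,0,0,1],[0.2815,-0.33,0.001,0,0,0,1],[0.2815,-0.33,0.001,0,0,0,1],[0.2815,-0.33,0.001,0,0,0,1],[0.2815,-0.33,0.001,0,0,0,1]]'
python3 - <<'E'
from h import *
delta((.4425,-.378,.009,-171.7))
t=snapshot("side");s=snapshot("top")
cv2.imwrite("pics/p4.png",cv2.resize(t["image"][120:240,220:380],(800,600)))
cv2.imwrite("pics/p4t.png",cv2.resize(s["image"][100:250,230:430],(800,600)))
E
```

```text
clock: 12.1
tool_pos: [0.4433, -0.3772, 0.1184]
orientation: [180.0, -0.0, -171.6]
force: [0.6, 0.3, -0.4]
opening: 0.0878
t 12.1 at [ 0.4433 -0.3772  0.1184] rpy [ 179.99   -0.   -171.63] q [-21.  17. -19.  -0. -53. -60.] open 0.0878 F [ 0.6  0.3 -0.4]
d [ 0.0009 -0.0007  0.1094] rv [ 0.0001 -0.      0.0012]
```

View pics/p4.png

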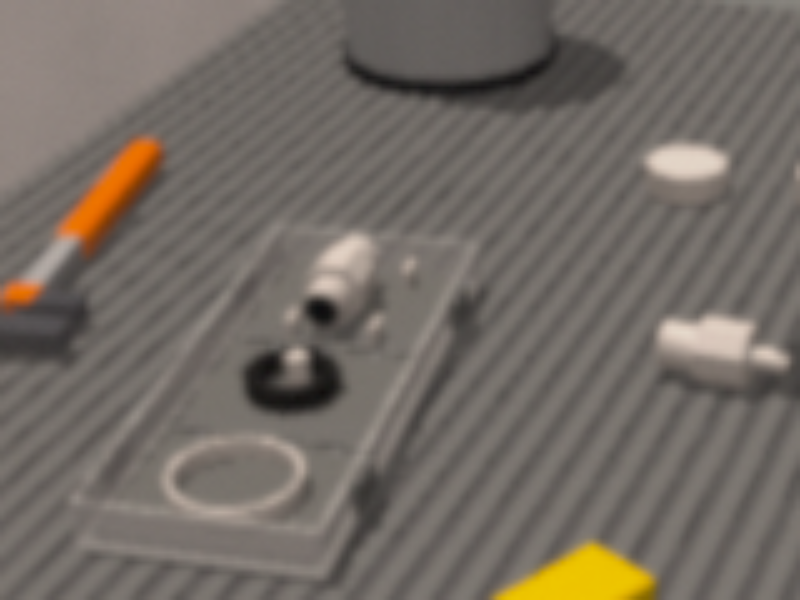

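View pics/p4t.png

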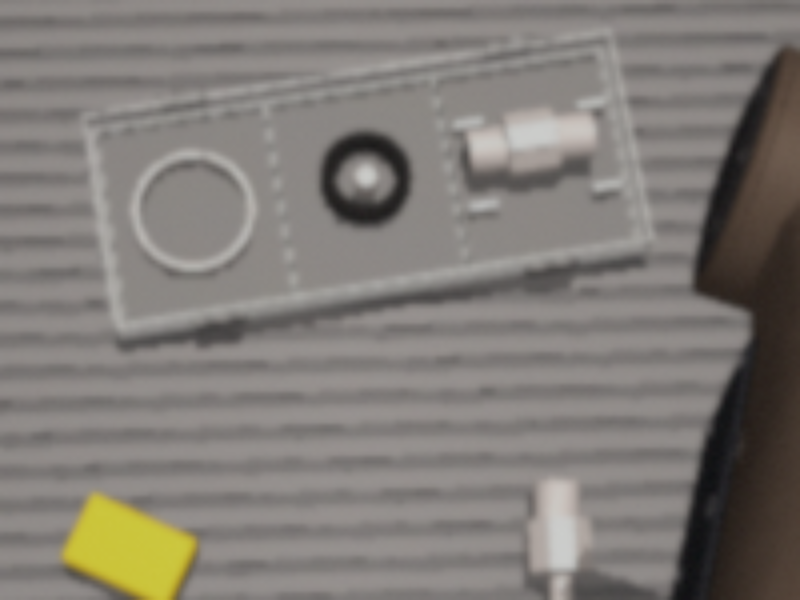

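Washer sits flat round the post; coupling lies in the trough. Next is the nut.

```bash
python3 -m pendant '[[0.001,-0.001,0.05,0,0,0,1],[0.001,-0.001,0.09,0,0,0,1],[0.001,-0.001,0.109,0,0,0,1],[0.001,-0.001,0.109,0,0,0,1],[0.001,-0.001,0.109,0,0,0,-1],[0.001,-0.001,0.109,0,0,0,-1],[0.001,-0.001,0.109,0,0,0,-1],[0.001,-0.001,0.109,0,0,0,-1],[0.001,-0.001,0.109,0,0,0,-1],[0.001,-0.001,0.07,0,0,0,-1],[0.001,-0.001,0.02,0,0,0,-1],[0.001,-0.001,0,0,0,0,-1]]'
python3 - <<'E'
from h import *
delta((.6725,-.0108,.12,-171.7))
E
```

```text
clock: 13.7
tool_pos: [0.443, -0.3799, 0.1216]
orientation: [-179.9, 0.2, -171.7]
force: [0.8, -0.0, -1.0]
opening: 0.0556
t 13.7 at [ 0.443  -0.3799  0.1216] rpy [-179.86    0.19 -171.69] q [-21.  17. -19.   0. -53. -60.] open 0.0556 F [ 0.8 -0.  -1. ]
d [-0.2804  0.3321  0.0017] rv [-0.0025  0.0033  0.0002]
```

```bash
python3 -m pendant '[[-0.28,0.331,0,0,0,0,-1],[-0.28,0.331,0,0,0,0,-1],[-0.28,0.331,0,0,0,0,-1],[-0.28,0.331,0,0,0,0,-1],[-0.28,0.331,0,0,0,0,-1],[-0.28,0.331,0,0,0,0,-1],[-0.28,0.331,0,0,0,0,-1],[-0.28,0.331,0,0,0,0,-1],[-0.28,0.331,0,0,0,0,-1],[-0.28,0.331,0,0,0,0,-1],[-0.28,0.331,0,0,0,0,-1]]'
python3 - <<'E'
from h import *
t=snapshot("side");cv2.imwrite("pics/p5.png",cv2.resize(t["image"][120:240,220:380],(800,600)))
delta((.6725,-.0108,.032,-171.7))
E
```

```text
clock: 15.08
tool_pos: [0.6708, -0.0123, 0.1188]
orientation: [180.0, 0.0, -171.8]
force: [-0.9, -1.3, -0.2]
opening: 0.0558
t 15.12 at [ 0.671  -0.0122  0.1189] rpy [ 1.8000e+02  2.0000e-02 -1.7178e+02] q [ 16.  25.  -8.   0. -58. -97.] open 0.0557 F [-0.1  0.5 -0.4]
d [-0.0017  0.0012  0.0869] rv [ 0.      0.0004 -0.0013]
```

View pics/p5.png

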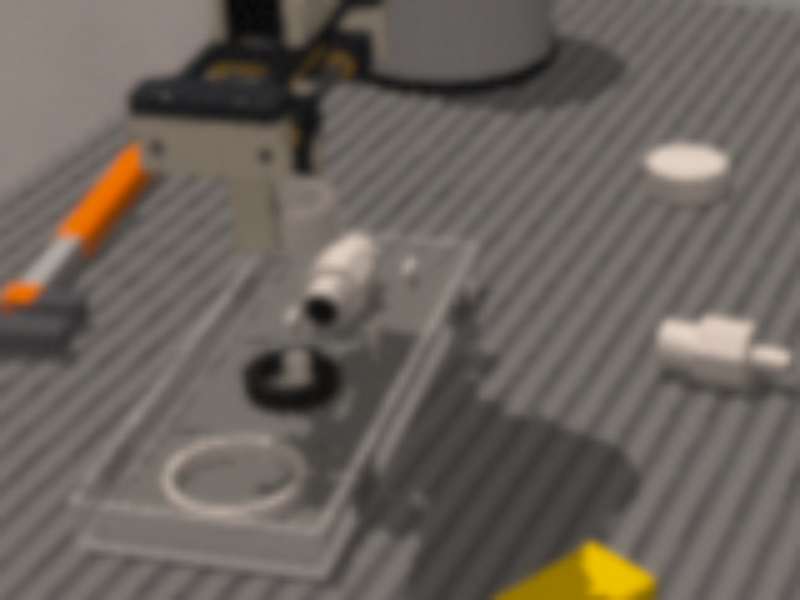

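```bash
python3 -m pendant '[[-0.001,0.001,0.04,0,0,0,-1],[-0.001,0.001,0.065,0,0,0,-1],[-0.001,0.001,0.08,0,0,0,-1],[-0.001,0.001,0.087,0,0,0,-1],[-0.001,0.001,0.087,0,0,0,-1],[-0.001,0.001,0.087,0,0,0,0.45],[-0.001,0.001,0.087,0,0,0,0.45],[-0.001,0.001,0.087,0,0,0,0.45],[-0.001,0.001,0.05,0,0,0,0.45],[-0.001,0.001,0,0,0,0,0.45]]'
python3 - <<'E'
from h import *
delta((.54,.357,.12,-171.7))
E
```

```text
clock: 16.38
tool_pos: [0.671, -0.0103, 0.118]
orientation: [-180.0, -0.2, -171.7]
force: [1.0, 0.2, 1.4]
opening: 0.0634
t 16.38 at [ 0.671  -0.0103  0.118 ] rpy [-179.99   -0.2  -171.71] q [ 16.  25.  -8.  -0. -58. -97.] open 0.0634 F [1.  0.2 1.4]
d [ 0.0767  0.3824 -0.0018] rv [-0.0003 -0.0035 -0.0001]
```

```bash
python3 -m pendant '[[0.076,0.2,-0.002,0,0,0,0.3],[0.076,0.2,-0.002,0,0,0,0.3],[0.076,0.2,-0.002,0,0,0,0.3],[0.076,0.2,-0.002,0,0,0,0.3],[0.076,0.2,-0.002,0,0,0,0.3]]'
python3 - <<'E'
from h import *
t=snapshot("side");s=snapshot("top")
cv2.imwrite("pics/p6.png",cv2.resize(t["image"][270:318,222:286],(800,600),interpolation=2))
cv2.imwrite("pics/p6t.png",cv2.resize(s["image"][179:227,134:198],(800,600),interpolation=2))
cv2.imwrite("pics/p6b.png",cv2.resize(t["image"][120:240,220:380],(800,600)))
cv2.imwrite("pics/p6u.png",s["image"])
E
```

```text
clock: 17.0
tool_pos: [0.5673, 0.1787, 0.121]
orientation: [180.0, 0.0, -171.5]
force: [0.0, -0.5, -0.0]
opening: 0.0568
```

View pics/p6.png

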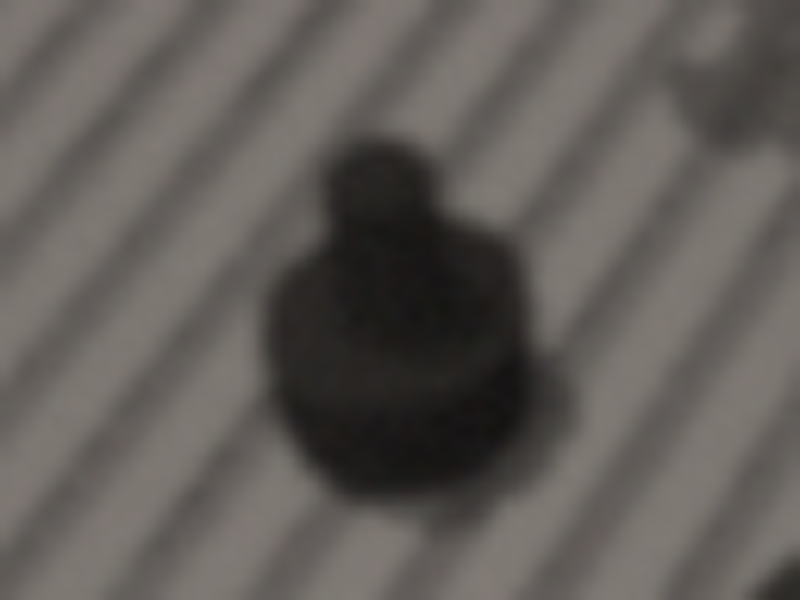

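View pics/p6t.png

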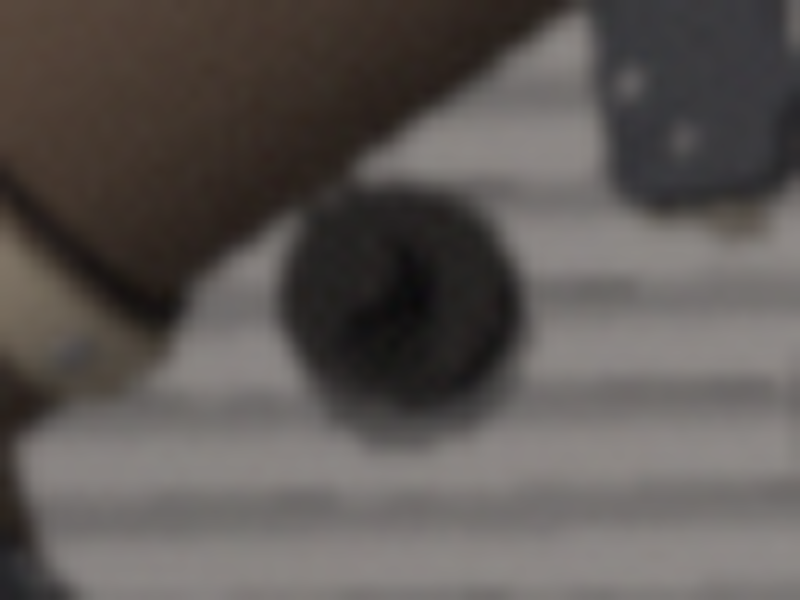

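View pics/p6b.png

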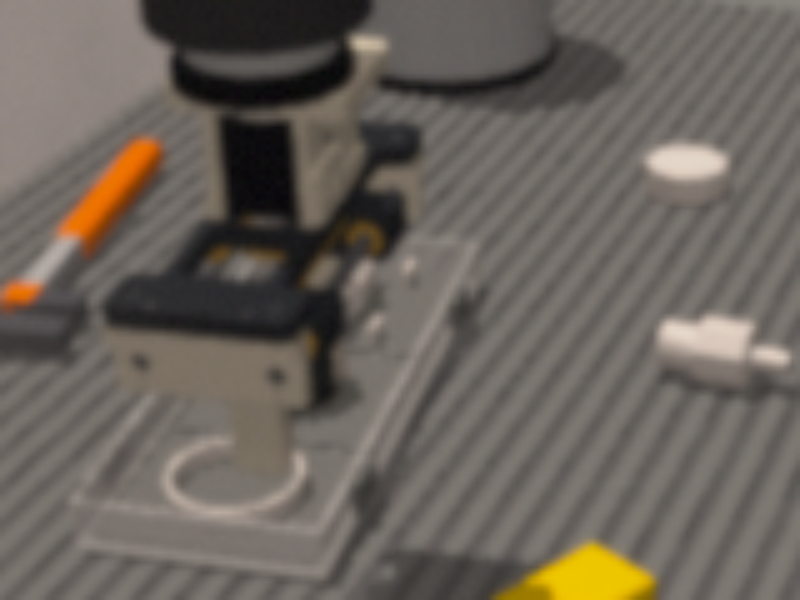

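View pics/p6u.png

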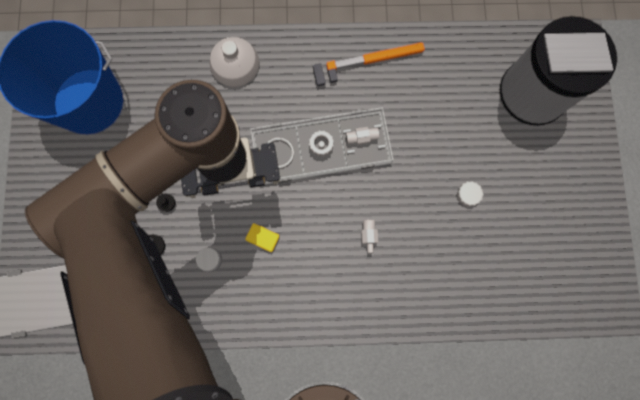

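Run:
```python
from h import *
t=snapshot("side");s=snapshot("top")
a=lambda x,y,x0,y0:((x+.5)/12.5-.5+x0,(y+.5)/12.5-.5+y0)
print("side knob",cast(t,a(383,172,222,270),.054))
print("side body top w/ centre",cast(t,a(398,312,222,270),.026))
print("top body",cast(s,a(403,297,134,179),.026))
print("check top-knob px",[( (proj(s,[[.541,.358,.054]])[0]-[134,179])*12.5)])
for P in[(.54,.357,.004)]: print((proj(t,[P])[0]-[222,270])*12.5)
delta((.541,.358,.12,-171.7))
```

```text
side knob [[0.54009789 0.35939957 0.054     ]]
side body top w/ centre [[0.53995612 0.36100476 0.026     ]]
top body [[0.54138741 0.35695406 0.026     ]]
check top-knob px [array([348.90952051, 267.89005282])]
[419.34023675 389.50689833]
t 17.2 at [0.5683 0.1761 0.1205] rpy [-1.7999e+02 -1.0000e-02 -1.7175e+02] q [  36.   18.  -18.    0.  -54. -118.] open 0.0571 F [-0.  -0.6  0.1]
d [0.0009 0.1839 0.0004] rv [-0.0001 -0.0001 -0.0009]
```

```bash
python3 -m pendant '[[0.001,0.06,0,0,0,0,0.3],[0.001,0.12,0,0,0,0,0.3],[0.001,0.17,0,0,0,0,0.3],[0.001,0.184,0,0,0,0,0.3],[0.001,0.184,0,0,0,0,0.3],[0.001,0.184,0,0,0,0,0.3]]'
python3 - <<'E'
from h import *
t=snapshot("side")
delta((.5405,.358,.030,-171.7))
cv2.imwrite("pics/p7.png",cv2.resize(t["image"][210:330,180:340],(800,600)))
E
```

```text
clock: 17.95
tool_pos: [0.5408, 0.3572, 0.1204]
orientation: [-180.0, -0.0, -171.8]
force: [0.0, -0.5, -0.2]
opening: 0.0567
t 18.0 at [0.5409 0.3572 0.1206] rpy [-1.7999e+02 -2.0000e-02 -1.7180e+02] q [  51.   23.  -11.   -0.  -57. -132.] open 0.0571 F [ 0.4 -0.2 -0.2]
d [0.0002 0.0009 0.0906] rv [-0.0003 -0.0003 -0.0017]
```

View pics/p7.png

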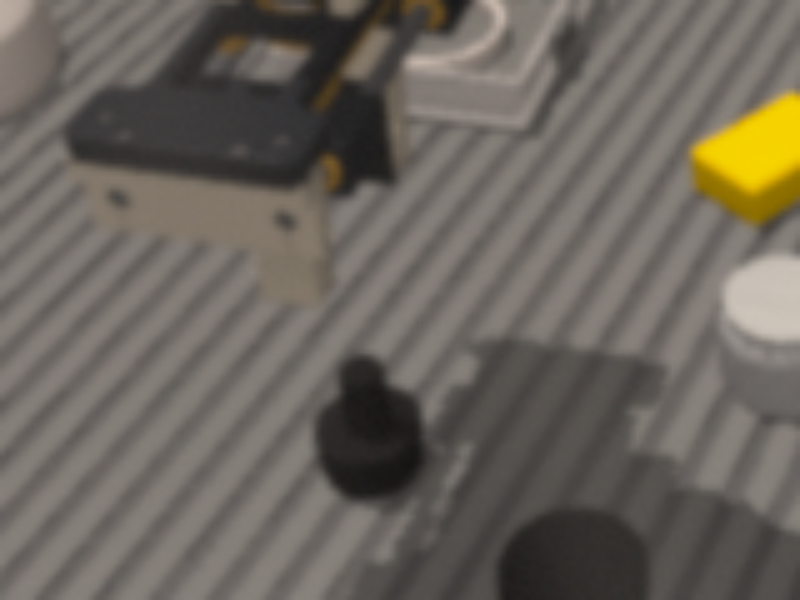

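```bash
python3 -m pendant '[[0,0.001,0.04,0,0,0,0.3],[0,0.001,0.07,0,0,0,0.3],[0,0.001,0.09,0,0,0,0.3],[0,0.001,0.09,0,0,0,0.3],[0,0.001,0.09,0,0,0,-1],[0,0.001,0.09,0,0,0,-1],[0,0.001,0.09,0,0,0,-1],[0,0.001,0.09,0,0,0,-1],[0,0.001,0.09,0,0,0,-1]]'
python3 - <<'E'
from h import *
t=snapshot("side")
delta((.5405,.358,.12,-171.7))
cv2.imwrite("pics/p8.png",cv2.resize(t["image"][210:330,180:340],(800,600)))
E
```

```text
clock: 19.12
tool_pos: [0.5403, 0.3598, 0.0308]
orientation: [180.0, 0.0, -171.7]
force: [-0.6, -0.8, 1.9]
opening: 0.0172
t 19.18 at [0.5404 0.3599 0.0308] rpy [ 1.7999e+02  2.0000e-02 -1.7170e+02] q [  51.   28.  -15.    0.  -46. -133.] open 0.0173 F [-0.1 -0.8  2.3]
d [ 0.0001 -0.0018 -0.0892] rv [0.0002 0.0003 0.    ]
```

View pics/p8.png

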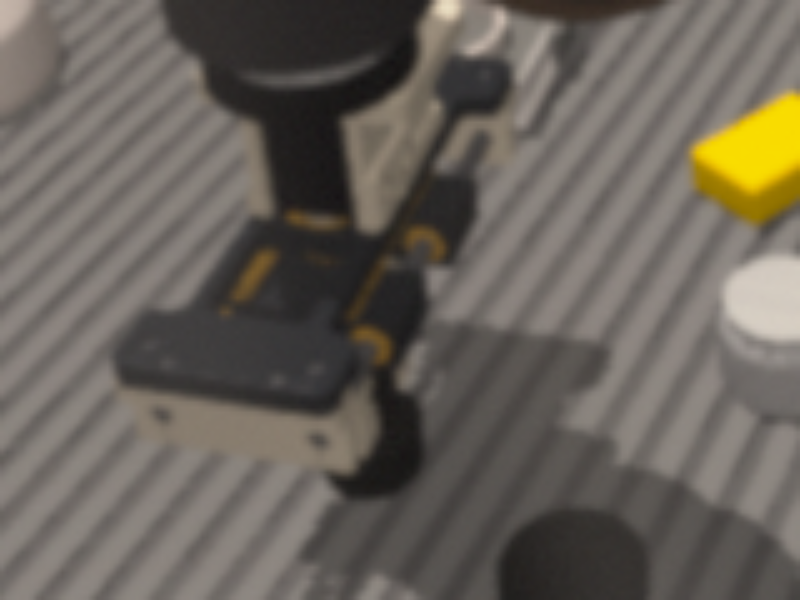

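```bash
python3 -m pendant '[[0,0,-0.03,0,0,0,-1],[0,0,-0.06,0,0,0,-1],[0,0,-0.09,0,0,0,-1],[0,0,-0.09,0,0,0,-1]]'
python3 - <<'E'
from h import *
t=snapshot("side")
delta((.6575,.093,.12,-171.7))
cv2.imwrite("pics/p9.png",cv2.resize(t["image"][180:300,180:340],(800,600)))
E
```

```text
clock: 19.68
tool_pos: [0.5414, 0.3609, 0.1234]
orientation: [179.8, 0.2, -171.7]
force: [0.6, 0.3, -1.1]
opening: 0.0173
t 19.73 at [0.5406 0.3602 0.1216] rpy [ 1.7991e+02  8.0000e-02 -1.7171e+02] q [  51.   23.  -11.   -0.  -57. -133.] open 0.0171 F [-0.   0.3 -1. ]
d [-0.0772 -0.2813  0.0013] rv [ 0.0015  0.0015 -0.0001]
```

View pics/p9.png

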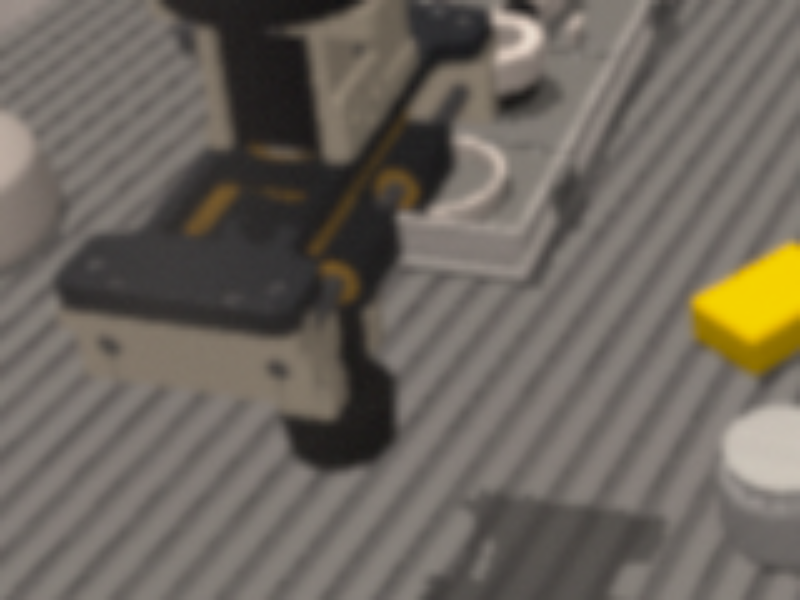

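The plug hangs upright in the gripper. Now over the well.

```bash
python3 -m pendant '[[-0.015,-0.05,0,0,0,0,-1],[-0.03,-0.1,0,0,0,0,-1],[-0.045,-0.15,0,0,0,0,-1],[-0.06,-0.2,0,0,0,0,-1],[-0.07,-0.25,0,0,0,0,-1],[-0.077,-0.281,0,0,0,0,-1],[-0.077,-0.281,0,0,0,0,-1],[-0.077,-0.281,0,0,0,0,-1],[-0.077,-0.281,0,0,0,0,-1]]'
python3 - <<'E'
from h import *
t=snapshot("side")
delta((.6575,.093,.0395,-171.7))
cv2.imwrite("pics/p10.png",cv2.resize(t["image"][140:260,200:360],(800,600)))
E
```

```text
clock: 20.85
tool_pos: [0.6566, 0.0937, 0.1201]
orientation: [-180.0, -0.0, -171.6]
force: [-1.0, 0.3, -0.7]
opening: 0.0169
t 20.9 at [0.6567 0.0938 0.1203] rpy [ 1.8000e+02 -2.0000e-02 -1.7163e+02] q [  25.   24.   -9.   -0.  -57. -107.] open 0.0172 F [ 0.2 -0.  -2. ]
d [-0.0007 -0.0009  0.0808] rv [ 0.     -0.0004  0.0012]
```

View pics/p10.png

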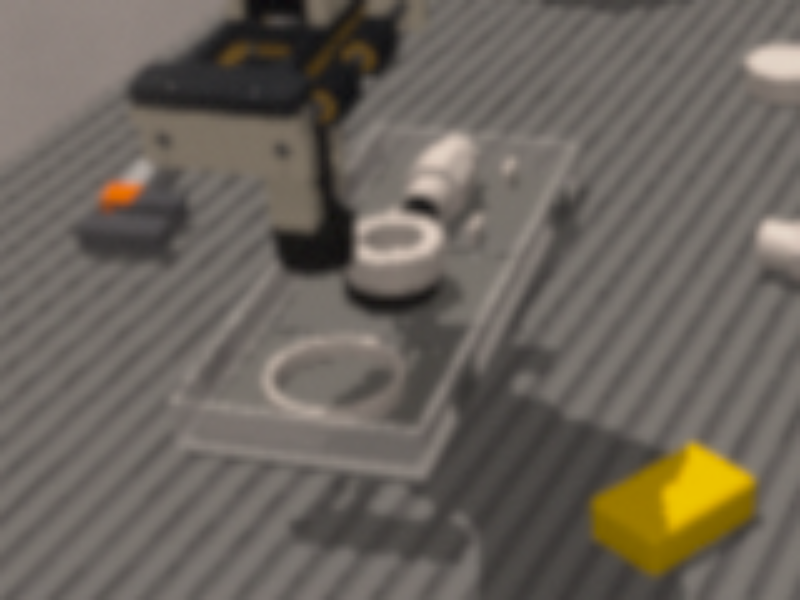

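```bash
python3 -m pendant '[[-0.001,-0.001,0.03,0,0,0,-1],[-0.001,-0.001,0.055,0,0,0,-1],[-0.001,-0.001,0.075,0,0,0,-1],[-0.001,-0.001,0.081,0,0,0,-1],[-0.001,-0.001,0.081,0,0,0,-1],[-0.001,-0.001,0.081,0,0,0,0],[-0.001,-0.001,0.081,0,0,0,0],[-0.001,-0.001,0.081,0,0,0,0],[-0.001,-0.001,0.04,0,0,0,0],[-0.001,-0.001,0,0,0,0,0],[-0.001,-0.001,-0.05,0,0,0,0]]'
python3 - <<'E'
from h import *
delta((.5,.33,.2,-171.7))
E
```

```text
clock: 22.28
tool_pos: [0.6576, 0.0917, 0.1712]
orientation: [-180.0, -0.1, -171.7]
force: [1.2, 1.2, -0.2]
opening: 0.0437
t 22.27 at [0.6576 0.0917 0.1712] rpy [-1.7998e+02 -9.0000e-02 -1.7171e+02] q [  25.   22.   -5.   -0.  -63. -106.] open 0.0437 F [ 1.2  1.2 -0.2]
d [ 0.1216  0.2585 -0.0287] rv [-0.0003 -0.0016 -0.0003]
```

Moving the arm back to the right, clear of both views, to check.

```bash
python3 -m pendant '[[0.28,-0.4,-0.05,0,0,0,0],[0.28,-0.4,-0.05,0,0,0,0],[0.28,-0.4,-0.05,0,0,0,0],[0.28,-0.4,-0.05,0,0,0,0],[0.28,-0.4,-0.05,0,0,0,0],[0.28,-0.4,-0.05,0,0,0,0],[0.28,-0.4,-0.05,0,0,0,0],[0.28,-0.4,-0.05,0,0,0,0],[0.28,-0.4,-0.05,0,0,0,0],[0.28,-0.4,-0.05,0,0,0,0],[0.28,-0.4,-0.05,0,0,0,0],[0.28,-0.4,-0.05,0,0,0,0]]'
python3 - <<'E'
from h import *
t=snapshot("side");s=snapshot("top")
cv2.imwrite("pics/e.png",cv2.resize(t["image"][140:260,200:360],(800,600)))
cv2.imwrite("pics/et.png",cv2.resize(s["image"][100:190,240:400],(800,450),interpolation=2))
cv2.imwrite("pics/eu.png",s["image"])
E
```

```text
clock: 23.78
tool_pos: [0.4394, -0.3434, 0.2205]
orientation: [180.0, -0.0, -171.6]
force: [0.5, -0.4, 0.0]
opening: 0.0439
```

View pics/e.png

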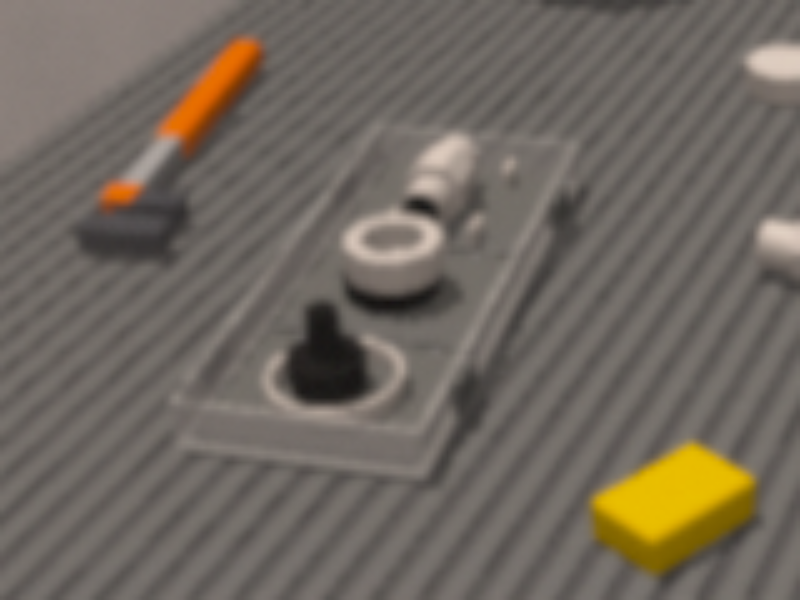

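View pics/et.png

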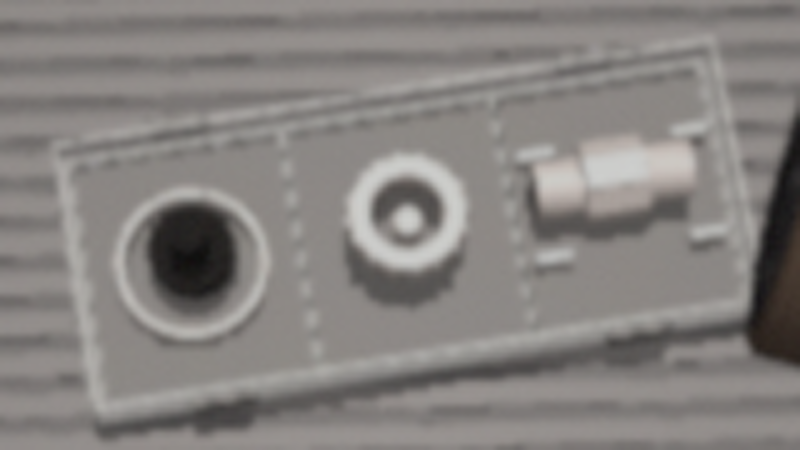

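View pics/eu.png

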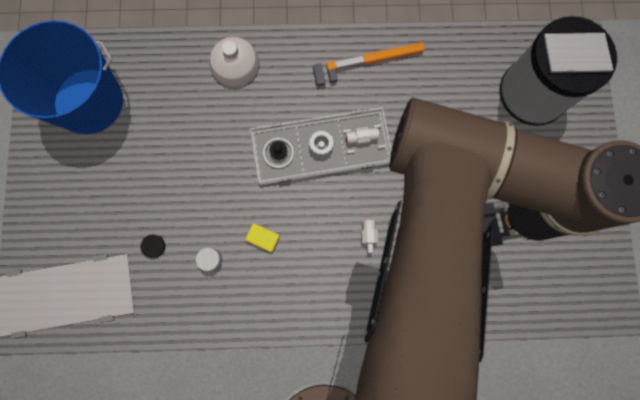

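Run:
```python
from h import *
s=snapshot("top"); t=snapshot("side"); im=s["image"]
g=cv2.resize(cv2.cvtColor(im,6),None,fx=4,fy=4,interpolation=cv2.INTER_CUBIC)
def m(n,mask,b,z,tgt):
    x0,y0,x1,y1=b; c,_=cv2.findContours(mask[y0*4:y1*4,x0*4:x1*4].astype(np.uint8),0,cv2.CHAIN_APPROX_NONE)
    k=max(c,key=cv2.contourArea).reshape(-1,2); w=cast(s,(k+.5)/4-.5+[x0,y0],z)[:,:2].astype(np.float32)*1000
    r=cv2.minAreaRect(w); print(n,np.round(r[0],1),np.round(r[1],1),round(r[2],1),"off mm",np.round(np.array(r[0])-tgt,1))
m("nut",g>150,(306,127,336,158),.048,(672.5,-10.8))
m("plug",g<60,(262,136,294,168),.034,(657.5,93))
m("coup",g>150,(345,125,380,146),.034,(687.7,-115))
m("reducer",g>150,(355,215,385,260),.022,(0,0))
d=t["image"]
f=lambda P:(proj(t,[P])[0]-[200,140])*5
print("side exp: nut top",f([.6725,-.0108,.048]),"knob top",f([.6575,.093,.062]),"coup",f([.6877,-.115,.03]),"coup near end",f([.6822,-.0774,.03]))
print(np.round(ctrl.get_obs()["tool_pos"],4), ctrl.get_obs()["clock"])
```

```text
nut [673.9 -10.5] [57.7 58. ] 44.3 off mm [1.4 0.3]
plug [658.9  92.3] [38.1 45. ] 89.1 off mm [ 1.4 -0.7]
coup [ 695.1 -112.1] [36.9 85.7] 6.9 off mm [7.4 2.9]
reducer [ 452.1 -119. ] [79.3 36.5] 2.0 off mm [ 452.1 -119. ]
side exp: nut top [388.51964077 233.74302017] knob top [321.5432711  307.26923848] coup [445.01111771 177.56814507] coup near end [426.47558527 206.29415745]
[ 0.4391 -0.3438  0.2206] 23.975
```

Run:
```python
from h import *
s=snapshot("top")
for n,x,y,z in[("collar top flat",616,172,.048),("left end",533,193,.030),("right end",696,165,.030),("pipe L top",558,184,.044),("pipe R top",672,163,.044)]:
    print(n,cast(s,((x+.5)/5-.5+240,(y+.5)/5-.5+100),z).round(4))
```

```text
collar top flat [[ 0.6898 -0.1102  0.048 ]]
left end [[ 0.6858 -0.0717  0.03  ]]
right end [[ 0.6979 -0.1509  0.03  ]]
pipe L top [[ 0.6858 -0.0827  0.044 ]]
pipe R top [[ 0.6949 -0.1375  0.044 ]]
```

```bash
python3 -c "
from plant import ctrl
print(ctrl.close_job())"
```

```text
the job is handed in; nothing more can be done
None
```

All four kit parts are packed in the box and the job was handed in at about 24 s on the robot's clock, well under the 93 s limit. The hand-in reports no verdict, so the checks below are my own.

I placed the coupling between the ridges first, then the washer over the post, the nut on top of it, and the plug in the well.

| Part | Last check, from the final pictures |
|---|---|
| Nut | 1.4 mm from the post tray centre; the side picture shows it flat on the washer |
| Washer | Flat round the post when I last saw it uncovered; not measured with the nut on top |
| Plug | Upright in the well, about 1.6 mm off centre |
| Coupling | About 4–5 mm off centre, within about 1° of the trough's line |

- **One check disagreed:** the automatic outline of the coupling gave an 8 mm offset. It came out 86 mm long instead of 76 mm, because it had merged with a ridge. I measured the coupling by hand-picked points instead, and the side picture agreed with those.
- **Look-alikes:** the reducer was measured at the end within about 3 mm of its first rough reading. The disc was seen where it started. The arm hid the cap nut in the last top picture, but the last side picture showed part of it apparently where it had been.
- **Forces and clearance:** the readings I took stayed under about 3 N, and the arm was clear of everything at hand-in.

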